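Press the sunken reset key of a data logger

ROBOT

A 6-joint arm with a two-finger parallel gripper is mounted at the origin on the work surface. World frame = base frame: x ahead of the robot, y to its left, z up, the work surface at z = 0. Lengths are in m, angles in degrees, forces in N, time in s.
With the tool pointing down it reaches from about 0.3 to 0.75 m from the base axis. Payload 8.5 kg.
Tool frame: the origin (TCP) lies between the finger pads; the fingertips stand env.finger_overhang ahead of it and the grasp point (between the pads) lies 2 mm behind it (env.finger_overhang is the distance from the TCP to the fingertips, in m); z points along the fingers, y is the line along which they close (so a half turn about z gives the same grasp; the last joint's range is limited). The gripper opens to 85 mm and grips with 20 to 120 N. Pads are 22 mm wide; open, the fingers measure 114 mm over their backs; the gripper's body (76 mm by 85 mm) begins 54 mm behind the grasp point. The pads swing forward as they close: fully open they stand 13 mm farther back than shut.
Start: joints at [-12.336, 21.807, 74.336, -0, 83.858, -12.336], TCP at [0.55, 0, 0.248] pointing down, gripper open.
Joint ranges: [-178.18, 178.18], [-50.72, 133.34], [12.68, 142.11], [-81.47, 261.47], [9.98, 163.14], [-165.26, 165.26]. Speed limits (degrees/s): [136.94, 136.94, 180, 180, 180, 180].

INTERFACE

Orientations are given as a 3x3 rotation matrix whose columns are the frame's x, y, z axes.
In Python, from rig import env gives the robot as it stands. The module is installed in compiled form; this text tells all that it offers.
- The arm moves only by the tool jog_arm, never from a script. Its arguments are lists of equal length, an entry for each row: "hand": the finger opening in m, from 0 to 0.0854; "travel": the shift along the world's x, y, z in m, a list of three; "yaw": the turn about the world's z in rad. A call has exactly 5 rows; each row shifts and turns the commanded pose from where the row before left it; what a row does not reach is not made up. A row lasts 1/8 s, in which the tool goes at most 62.5 mm and 10.7 degrees, less where a joint would pass 70% of its speed; a pose out of reach is approached as far as the arm can. A call is refused whole if a number of a shift passes 0.0625 or a number of a turn 0.188, either way. A call with a gripper value outside its range is refused whole. The fingers move at their own pace and stop on an object; "grip_force" is the grip in N (left out, the last holds). Time passes only in rows, so rows that do not move let the fingers close, or fill a call up. It gives the time, the measured TCP pose, the force, the opening and the grip force at its end, in the units of the state.
- env.observe(): the state, without advancing time (a new reading comes with each control period).
- env.get_image(name): name is "scene" or "side" or "wrist"; returns the picture (480x640x3 uint8, red, green, blue); there is no depth.
- env.calibration(name): a dict with "fx", "fy", "cx", "cy" (pixels), "position" and "rotation" of the camera in the world; the wrist camera has in their place "hand_eye" (4x4, takes a point from camera to tool coordinates, whose origin is the TCP and whose axes are the flange's). Camera axes: x right, y down, z forward; pixel columns grow to the right and rows downward; lengths in m; the calibration is good to about 2 mm. A picture is of the moment at which its call begins: read the wrist's pose just before it. calibration takes no time and is no camera call.
- env.close_job(): hands the job in; it is judged then, once.
The state is a dict: "time_s": time; "q": joint angles; "qvel": joint speeds; "joint_efforts": joint torques, N m; "position": TCP position; "tool_rot": TCP orientation; "ft_force": force on the tool from outside, world axes, zero at the start; "wrist_torque": the same for the moment, N m; "grip_width": finger opening in m; "gripper_force": force on a finger pad.
Only numpy, scipy, OpenCV 4.12 (cv2) and the standard library are available. Lean on these libraries where they do the work, as an engineer would, in place of code of your own. Each camera call takes 0.05 s, during which the arm holds its last target. There are 200 camera calls.

TASK

Reset the data logger, the white case with a sliding shutter on top: with a fingertip push its shutter fully open, reach into the well underneath and gently press the sunken key all the way down for at least one second, then push the shutter fully shut again. Do not press the raised key on either white case, and do not pick up or shift any of the loose things lying about.

Things in the scene. Friction and masses are not known exactly. Their poses are not given: they have to be found in the camera images.
- logger: The data logger: white case fixed to the bench, 150 (x) x 140 (y) x 50 mm high. Origin: centre of its underside, on the table. A sliding shutter on its flat lid hides a well. The shutter runs along the case's x axis between two guide strips 5 mm high at y = -35.5 and +35.5 mm. Also on the lid: a small raised key and a loose radio module. Press nowhere on it with more than 40 N.
- well_mouth (a point): Centre of the well's mouth, level with the lid, 50 mm above the table, 30 mm to the -x side of the logger's centre. The well is rectangular, 36 mm (x) x 60 mm (y), 32 mm deep with straight walls. Axes as the logger's.
- shutter (a joint): Travel in m of the logger's shutter along the logger's +x axis: 0 = shut over the well, 0.045 = fully open, the well wholly clear. Starts 0 to 8 mm ajar. About 1.5 N of friction; stays where it is left. Flat grey plate 48 (x) x 66 (y) mm on the lid, its upper face 3.6 mm above the lid, with an upright rib to push against.
- rib_top (a point): Middle of the top edge of the shutter's rib, 69.5 mm above the table; moves with the shutter. The rib is 6 mm thick (x), 44 mm long (y), 16 mm high above the plate. Shut, it is 18 mm to the +x side of the well's centre; fully open, 63 mm. The track is free on both sides of the rib; 39 mm of lid remain beyond it when fully open. Axes as the logger's.
- reset_key (a joint): Travel in m of the sunken reset key in the well: 0 = up, 0.005 = fully down. A spring lifts it again; about 0.5 N starts it moving and 5 N holds it fully down.
- reset_top (a point): Centre of the reset key's top face: a grey round key 26 mm in diameter at the centre of the well; its top is 22 mm below the lid's surface (28 mm above the table) when up, and moves 5 mm straight down. Axes as the logger's.
- power_key (a joint): Travel in m of the logger's small raised power key (grey, 18 mm in diameter, standing 8 mm above the lid, at x = +48, y = -53 mm on the logger); 0 = up, 0.004 = down. Not to be pressed.
- relay_box: A second white case of the same size, 150 x 140 x 50 mm, fixed to the bench, with no well and no shutter. Origin: centre of its underside. The two cases may stand either way round, left or right. A grey raised key and a loose battery are on its lid.
- relay_key (a joint): Travel in m of the relay box's raised key (grey, 26 mm in diameter, standing 10 mm above the lid, at x = -30, y = 0 mm on the relay box); 0 = up, 0.005 = down. Not to be pressed.
- radio_module: Small loose blue circuit module with a metal can, 26 x 18 x 6 mm, lying on the logger's lid near x = +50, y = +54 mm. Origin: centre of its underside.
- battery: Loose flat battery pack, 52 x 36 x 8.5 mm, lying on the relay box's lid. Origin: centre of its underside.
- screwdriver: Loose screwdriver about 160 mm long, lying between the two cases, roughly along x. Origin: on its underside.
- proto_board: Loose green circuit board, 90 x 60 x 13 mm high with its parts, right of the cases. Origin: centre of its underside.
- empty_case: Loose empty white open-topped case, 100 x 65 x 35 mm, left of the cases. Origin: centre of its underside.
- spool: Loose grey spool, 56 mm in diameter, 40 mm high, beyond the cases. Origin: centre of its underside.
- pliers: Loose pliers with red handles, about 135 x 50 x 14 mm, lying beyond the cases. Origin: on the underside, near the middle.

How it is judged:
By the outcome, as a careful person would: the job done as asked, in the order asked, and still so for the second after the job is handed in, with the robot touching nothing.
It also fails if it takes over 51 s, if anything falls off the work surface, if the arm or the gripper's body presses on something with over 40 N, if the wrist force passes 120 N, or if a joint passes its speed limit or range.

## Working session

There is one attempt and no reset: what is moved stays moved. The work goes in short steps, Python scripts to look and compute and a tool call to move; the robot and the scene stay as the last step left them, time stands still between calls to the robot, and variables do not carry over. Pictures are saved under pics/ and viewed, at most 10 in all, crops included, and the job is handed in when it is done.

Besides the shell and the picture viewer there is one more tool, called after "Emit:" in YAML: its name, and indented under it one key for each argument. jog_arm: Moves the arm, as the interface text tells. Its arguments: {"type":"object","properties":{"hand":{"type":"array"},"travel":{"type":"array"},"yaw":{"type":"array"},"grip_force":{"type":"number"}},"required":["hand","travel","yaw"]}

```bash
mkdir -p pics; cat > h.py <<'E'
from rig import env
import numpy as np, cv2
def snap(n,f):
    s=env.observe(); im=env.get_image(n); cv2.imwrite('pics/'+f,im[:,:,::-1]); return s,im
def cam(n,s=None):
    c=env.calibration(n); K=np.array([[c['fx'],0,c['cx']],[0,c['fy'],c['cy']],[0,0,1.]])
    if n=='wrist':
        H=np.array(c['hand_eye']); R0=np.array(s['tool_rot']); return K,R0@H[:3,:3],np.array(s['position'])+R0@H[:3,3]
    return K,np.array(c['rotation']),np.array(c['position'])
def ray(C,uv,z):
    K,R,p=C; d=R@np.linalg.solve(K,[uv[0],uv[1],1]); return p+d*(z-p[2])/d[2]
def proj(C,X):
    K,R,p=C; q=K@(R.T@(np.array(X)-p)); return q[:2]/q[2]
E
python3 - <<'E'
from h import *
np.set_printoptions(precision=4,suppress=True)
for n in ('scene','wrist'):
    s,_=snap(n,n+'0.png')
    print(n,*cam(n,s))
print(s['time_s'],s['position'],s['tool_rot'],env.finger_overhang,s['grip_width'],s['ft_force'])
E
```

```text
scene [[560.0713   0.     312.3083]
 [  0.     560.0713 241.6086]
 [  0.       0.       1.    ]] [[-0.1938  0.6706 -0.7161]
 [ 0.981   0.1383 -0.1359]
 [ 0.0079 -0.7288 -0.6846]] [1.5805 0.1643 0.9802]
wrist [[360.4167   0.     323.041 ]
 [  0.     360.4167 237.9654]
 [  0.       0.       1.    ]] [[ 1.      0.0018 -0.0018]
 [ 0.0012 -0.9572 -0.2894]
 [-0.0022  0.2894 -0.9572]] [0.5503 0.0734 0.3734]
0.05 [0.5497 0.     0.2477] [[ 0.      1.     -0.0014]
 [ 1.     -0.      0.0003]
 [ 0.0003 -0.0014 -1.    ]] 0.017 0.08548348637224064 [ 0.8853 -0.5884  0.2384]
```

View pics/scene0.png

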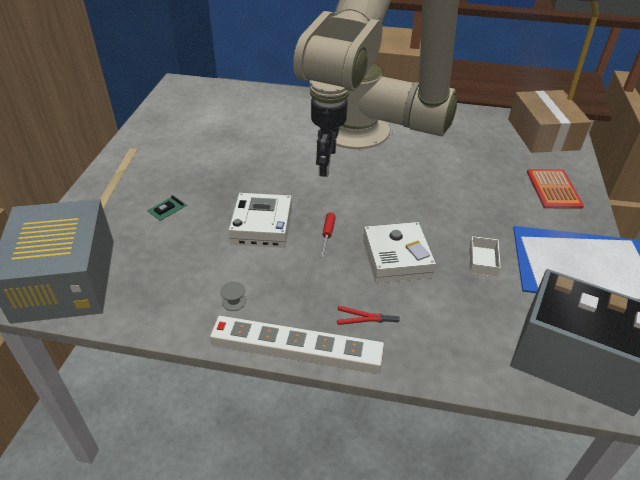

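View pics/wrist0.png

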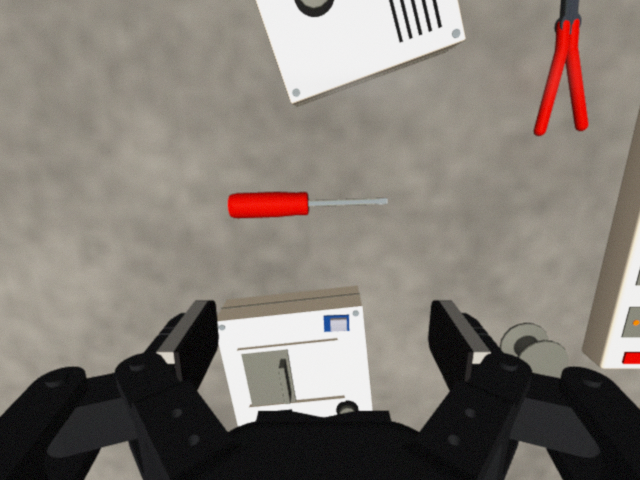

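The scene view shows the logger at about (262,218), on the robot's right: shutter, radio and small key are on its lid. The relay box is at (400,250). The wrist view shows the logger lid with corners near (218,323) and (360,310), the shutter at (268,378) and the rib at about (284,378).

```bash
python3 - <<'E'
from h import *
np.set_printoptions(precision=4,suppress=True)
s=env.observe(); C=cam('wrist',s)
for n,p,z in [('TL',(218,323),.05),('TR',(361,308),.05),('rib top end',(282,360),.0695),('strip L',(238,349),.055),('strip R',(338,340),.055),('strip2L',(250,405),.055),('strip2R',(344,397),.055)]: print(n,ray(C,p,z))
S=cam('scene')
for p in [(237,193),(292,196),(287,238),(231,236)]: print(ray(S,p,.05))
im=cv2.imread('pics/scene0.png')[180:255,215:310]; cv2.imwrite('pics/s0c.png',cv2.resize(im,None,fx=8,fy=8,interpolation=cv2.INTER_CUBIC))
E
```

```text
TL [ 0.4437 -0.1144  0.05  ]
TR [ 0.5876 -0.0972  0.05  ]
rib top end [ 0.5096 -0.1438  0.0695]
strip L [ 0.4633 -0.1412  0.055 ]
strip R [ 0.565  -0.1305  0.055 ]
strip2L [ 0.4715 -0.2105  0.055 ]
strip2R [ 0.5723 -0.1998  0.055 ]
[ 0.4624 -0.2539  0.05  ]
[ 0.4451 -0.1075  0.05  ]
[ 0.6075 -0.0834  0.05  ]
[ 0.6282 -0.2193  0.05  ]
```

Emit:
jog_arm:
  hand: [0,0,0,0,0]
  travel:
    - [-0.01,-0.018,0]
    - [-0.01,-0.018,0]
    - [-0.01,-0.018,0]
    - [-0.01,-0.018,0]
    - [-0.01,-0.018,0]
  yaw: [-0.1466,-0.1466,-0.1466,-0.1466,-0.1466]

```text
time_s: 0.72
position: [0.4995, -0.0905, 0.248]
tool_rot: [[0.673, 0.74, -0.001], [0.74, -0.673, 0.0], [-0.0, -0.001, -1.0]]
ft_force: [0.7, -0.6, 0.6]
grip_width: -0.0002
gripper_force: 0.0
```

Emit:
jog_arm:
  hand: [0,0,0,0,0]
  travel:
    - [-0.01,-0.018,0]
    - [-0.01,-0.018,0]
    - [-0.01,-0.018,0]
    - [-0.01,-0.018,0]
    - [-0.01,-0.018,0]
  yaw: [-0.1466,-0.1466,-0.1466,-0.1466,-0.1466]

```text
time_s: 1.35
position: [0.4495, -0.1805, 0.2481]
tool_rot: [[0.995, 0.1, -0.001], [0.1, -0.995, 0.0], [-0.001, -0.0, -1.0]]
ft_force: [0.3, 0.2, -0.3]
grip_width: 0.0001
gripper_force: 0.0
```

Emit:
jog_arm:
  hand: [0,0,0,0,0]
  travel:
    - [0,0,0]
    - [0,0,0]
    - [0,0,0]
    - [0,0,0]
    - [0,0,0]
  yaw: [0,0,0,0,0]

```text
time_s: 1.98
position: [0.4501, -0.1798, 0.2483]
tool_rot: [[0.994, 0.105, 0.0], [0.105, -0.994, 0.0], [0.0, -0.0, -1.0]]
ft_force: [0.7, -1.1, -1.0]
grip_width: 0.0004
gripper_force: 0.0
```

```bash
python3 - <<'E'
from h import *
np.set_printoptions(precision=4,suppress=True)
s,_=snap('wrist','w1.png')
print(s['time_s'],s['position'],s['tool_rot'],env.finger_overhang,s['grip_width'],s['ft_force'])
E
```

```text
1.975 [ 0.4501 -0.1798  0.2483] [[ 0.9944  0.1053  0.    ]
 [ 0.1053 -0.9944  0.    ]
 [ 0.     -0.     -1.    ]] 0.017 0.0004471948605870416 [ 0.7442 -1.1055 -1.0173]
```

View pics/w1.png

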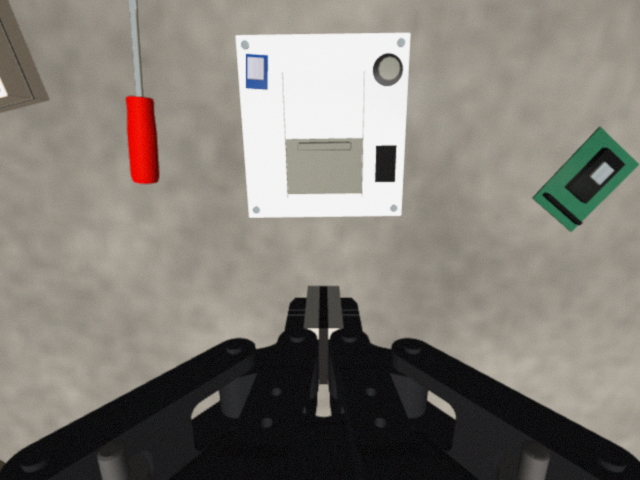

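The wrist view shows the lid corners at (236,35), (410,33), (402,216) and (249,217). The shutter plate spans rows 138–194, and the rib is at rows 142–150, columns 298–351.

```bash
cat > pose.py <<'E'
from h import *
def lid(C,im):
    m=(im.min(2)>215).astype(np.uint8); m=cv2.morphologyEx(m,cv2.MORPH_CLOSE,np.ones((5,5)))
    c=max(cv2.findContours(m,0,2)[0],key=cv2.contourArea)
    P=np.array([ray(C,p,.05)[:2] for p in cv2.convexHull(c)[:,0].astype(float)])
    return cv2.minAreaRect((P*1000).astype(np.float32)), cv2.approxPolyDP(cv2.convexHull(c),6,True)[:,0]
E
python3 - <<'E'
from pose import *
np.set_printoptions(precision=4,suppress=True)
s=env.observe(); C=cam('wrist',s); im=cv2.imread('pics/w1.png')
r,p=lid(C,im); print(r,p.tolist())
W=np.array([ray(C,q,.05) for q in [(236,34),(410,33),(402,216),(249,217)]]); print(W)
a=np.arctan2(*((W[0]-W[3]+W[1]-W[2])[:2][::-1])); R=np.array([[np.cos(a),-np.sin(a)],[np.sin(a),np.cos(a)]]); c=W.mean(0)[:2]
print('c',c,'yaw',np.degrees(a))
L=lambda q,z: R.T@(ray(C,q,z)[:2]-c)
for n,q,z in [('plate lo',(324,194),.0536),('plate hi',(324,138),.0536),('rib top far',(324,142),.0695),('rib top near',(324,150),.0695),('ribL',(298,146),.0695),('ribR',(351,146),.0695),('key',(388,68),.058),('tip?',(324,300),s['position'][2])]: print(n,L(q,z))
K=cv2.resize(im[120:230,230:420],None,fx=4,fy=4,interpolation=cv2.INTER_CUBIC); cv2.imwrite('pics/w1c.png',K)
E
```

```text
((521.6650390625, -173.28675842285156), (150.19349670410156, 140.01779174804688), 6.848209857940674) [[409, 33], [400, 214], [249, 216], [236, 36]]
[[ 0.5885 -0.0954  0.05  ]
 [ 0.6041 -0.234   0.05  ]
 [ 0.4549 -0.2531  0.05  ]
 [ 0.4389 -0.1129  0.05  ]]
c [ 0.5216 -0.1739] yaw 6.982243289069446
plate lo [-0.0537  0.0011]
plate hi [-0.0054  0.0004]
rib top far [-0.0081  0.0004]
rib top near [-0.0145  0.0005]
ribL [-0.011   0.0218]
ribR [-0.0116 -0.0216]
key [ 0.048  -0.0517]
tip? [-0.0607  0.0016]
```

View pics/w1c.png

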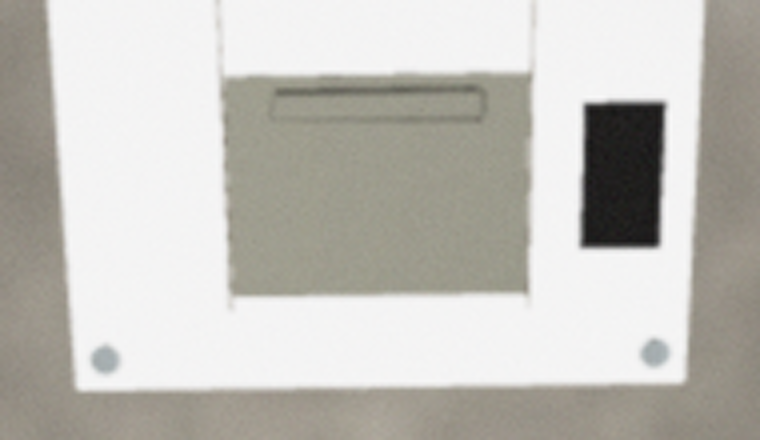

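Lid size checks out at 150 × 140 mm. The logger's centre is (0.522, -0.1735) at yaw 6.9°, and the shutter is about 0.5 mm ajar. Next I lower the closed fingers on the -x side of the rib.

Emit:
jog_arm:
  hand: [0,0,0,0,0]
  travel:
    - [0.014,0.0005,-0.03]
    - [0.014,0.0005,-0.05]
    - [0,0,-0.05]
    - [0,0,-0.02]
    - [0,0,-0.01]
  yaw: [0.015,0,0,0,0]

```text
time_s: 2.65
position: [0.4778, -0.1788, 0.0874]
tool_rot: [[0.993, 0.12, -0.001], [0.12, -0.993, 0.001], [-0.001, -0.001, -1.0]]
ft_force: [0.0, -0.2, 0.6]
grip_width: 0.0002
gripper_force: 0.0
```

Emit:
jog_arm:
  hand: [0,0,0,0,0]
  travel:
    - [0,0,-0.003]
    - [0,0,-0.003]
    - [0,0,-0.003]
    - [0,0,-0.002]
    - [0,0,0]
  yaw: [0,0,0,0,0]

```text
time_s: 3.28
position: [0.478, -0.179, 0.0773]
tool_rot: [[0.993, 0.12, 0.0], [0.12, -0.993, -0.0], [-0.0, 0.0, -1.0]]
ft_force: [0.4, 0.4, -0.4]
grip_width: -0.0001
gripper_force: 0.0
```

```bash
python3 - <<'E'
from h import *
np.set_printoptions(precision=4,suppress=True)
s,im=snap('side','sd.png')
C=cam('side'); print(s['position'],s['ft_force'],C[2])
p=proj(C,[.4780,-.1788,.06]).astype(int); print(p)
x,y=np.maximum(p-[75,60],0); k=im[y:y+120,x:x+150,::-1]
cv2.imwrite('pics/sdc.png',cv2.resize(k,None,fx=5,fy=5,interpolation=cv2.INTER_CUBIC)); print(x,y)
E
```

```text
[ 0.478  -0.179   0.0773] [ 0.4352  0.4181 -0.3724] [0.5628 0.7957 0.8633]
[389 202]
314 142
```

View pics/sdc.png

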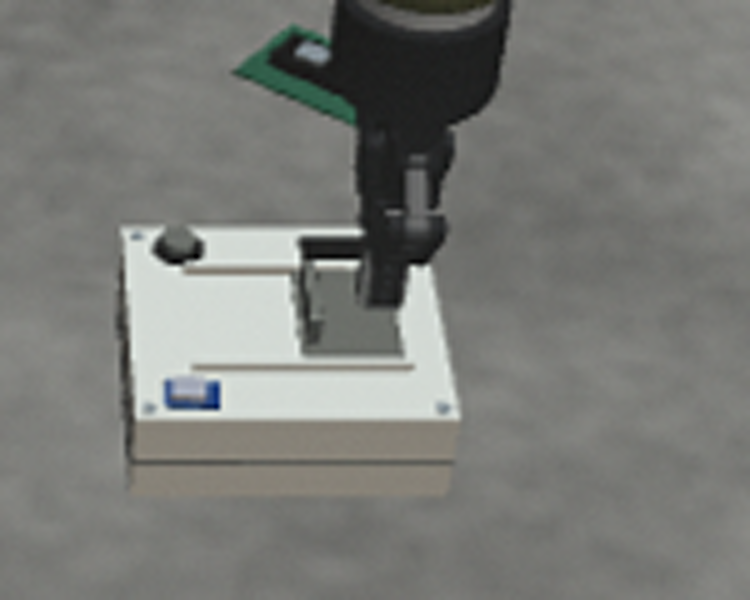

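The side view shows the fingertips at about (385,300) in the crop. They hover just over the plate on the near side of the rib at (312,300), with no contact. Now I push toward +x.

Emit:
jog_arm:
  hand: [0,0,0,0,0]
  travel:
    - [0.00993,0.0012,0]
    - [0.005,0.0006,0]
    - [0.005,0.0006,0]
    - [0.005,0.0006,0]
    - [0.005,0.0006,0]
  yaw: [0,0,0,0,0]

```text
time_s: 3.95
position: [0.5081, -0.1754, 0.0773]
tool_rot: [[0.993, 0.119, -0.0], [0.119, -0.993, 0.0], [-0.0, -0.0, -1.0]]
ft_force: [-1.0, -0.4, 1.4]
grip_width: -0.0005
gripper_force: 0.8
```

Emit:
jog_arm:
  hand: [0,0,0,0,0]
  travel:
    - [0.006,0.0007,0]
    - [0.006,0.0007,0]
    - [0.006,0.0007,0]
    - [0.006,0.0007,0]
    - [0.004,0.0005,0]
  yaw: [0,0,0,0,0]

```text
time_s: 4.58
position: [0.5363, -0.172, 0.0773]
tool_rot: [[0.993, 0.12, 0.0], [0.12, -0.993, 0.0], [0.0, -0.0, -1.0]]
ft_force: [-1.3, -0.5, 1.6]
grip_width: 0.0002
gripper_force: 0.8
```

Emit:
jog_arm:
  hand: [0,0,0,0,0]
  travel:
    - [0.001,0.0001,0]
    - [0.001,0.0001,0]
    - [0,0,0]
    - [0,0,0]
    - [0,0,0]
  yaw: [0,0,0,0,0]

```text
time_s: 5.2
position: [0.5379, -0.1719, 0.0773]
tool_rot: [[0.993, 0.119, 0.0], [0.119, -0.993, 0.0], [0.0, -0.0, -1.0]]
ft_force: [-1.1, 0.3, 0.1]
grip_width: 0.0
gripper_force: 0.2
```

Emit:
jog_arm:
  hand: [0,0,0,0,0]
  travel:
    - [0.001,0.0001,0]
    - [0.001,0.0001,0]
    - [0.001,0.0001,0]
    - [0,0,0]
    - [0,0,0]
  yaw: [0,0,0,0,0]

```text
time_s: 5.82
position: [0.5407, -0.1716, 0.0773]
tool_rot: [[0.993, 0.12, -0.0], [0.12, -0.993, 0.0], [-0.0, -0.0, -1.0]]
ft_force: [-3.8, -0.4, 0.9]
grip_width: -0.0003
gripper_force: 1.7
```

Emit:
jog_arm:
  hand: [0,0,0,0,0]
  travel:
    - [0.0005,0.0001,0]
    - [0.0005,0.0001,0]
    - [0,0,0]
    - [0,0,0]
    - [0,0,0]
  yaw: [0,0,0,0,0]

```text
time_s: 6.45
position: [0.5409, -0.1715, 0.0772]
tool_rot: [[0.993, 0.12, -0.003], [0.12, -0.993, 0.0], [-0.003, -0.0, -1.0]]
ft_force: [-8.5, -2.7, 2.4]
grip_width: 0.0002
gripper_force: 4.2
```

The stop is reached: position stalled and force rose to 8.5 N after 63 mm. I back off, lift, and look at the well.

Emit:
jog_arm:
  hand: [0,0,0,0,0]
  travel:
    - [-0.006,-0.0007,0]
    - [0,0,0.04]
    - [-0.025,-0.003,0.04]
    - [-0.04,-0.004,0.04]
    - [-0.04,-0.004,0]
  yaw: [0,0,0,0,0]

```text
time_s: 7.08
position: [0.4311, -0.1838, 0.2]
tool_rot: [[0.993, 0.12, 0.006], [0.12, -0.993, -0.004], [0.006, 0.005, -1.0]]
ft_force: [-0.3, -0.3, -0.6]
grip_width: 0.0003
gripper_force: 0.0
```

Emit:
jog_arm:
  hand: [0,0,0,0,0]
  travel:
    - [0,0,0]
    - [0,0,0]
    - [0,0,0]
    - [0,0,0]
    - [0,0,0]
  yaw: [0,0,0,0,0]

```text
time_s: 7.7
position: [0.4312, -0.183, 0.1971]
tool_rot: [[0.993, 0.12, -0.0], [0.12, -0.993, 0.0], [-0.0, -0.0, -1.0]]
ft_force: [0.4, 1.1, 0.3]
grip_width: -0.0002
gripper_force: 0.0
```

```bash
python3 - <<'E'
from pose import *
np.set_printoptions(precision=4,suppress=True)
s,im=snap('wrist','w2.png'); C=cam('wrist',s); print(s['position'],s['ft_force'])
r,p=lid(C,im); print(r,p.tolist())
a=np.radians(6.9);R=np.array([[np.cos(a),-np.sin(a)],[np.sin(a),np.cos(a)]]); c=np.array([.5217,-.1735])
W=lambda x,y,z: proj(C,[*(c+R@[x,y]),z])
print('well',[W(-.03+i*.018,j*.03,.05).round() for i in(-1,1) for j in (-1,1)],'key',W(-.03,0,.028),'plate edges',W(-.0093,0,.0536),W(.039,0,.0536))
E
```

```text
[ 0.4312 -0.183   0.1971] [0.3692 1.1217 0.331 ]
((516.3955078125, -173.75119018554688), (138.89715576171875, 140.16558837890625), 6.950525760650635) [[430, 0], [414, 206], [233, 206], [218, 0]]
well [array([364., 172.]), array([284., 172.]), array([366., 122.]), array([283., 121.])] key [324.2653 145.8385] plate edges [324.4286 117.3698] [324.5797  41.3224]
```

View pics/w2.png

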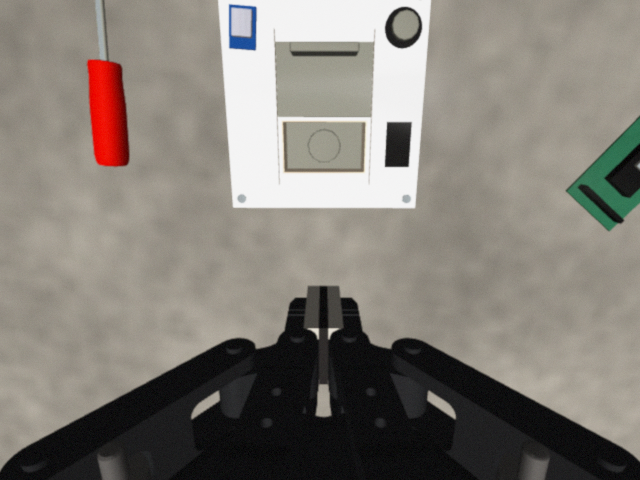

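The well rim spans about columns 284–365 and rows 121–172, with the key at (324,146). This matches the prediction to within a pixel, and the shutter is fully open. I move over the well and descend.

Emit:
jog_arm:
  hand: [0,0,0,0,0]
  travel:
    - [0.03,0.003,0]
    - [0.0307,0.0029,-0.03]
    - [0,0,-0.05]
    - [0,0,-0.03]
    - [0,0,0]
  yaw: [0,0,0,0,0]

```text
time_s: 8.38
position: [0.4909, -0.1767, 0.0857]
tool_rot: [[0.993, 0.12, -0.004], [0.12, -0.993, 0.002], [-0.003, -0.003, -1.0]]
ft_force: [0.8, -0.1, -0.0]
grip_width: -0.0002
gripper_force: 0.0
```

Emit:
jog_arm:
  hand: [0,0,0,0,0]
  travel:
    - [0,0,-0.006]
    - [0,0,-0.006]
    - [0,0,-0.006]
    - [0,0,-0.006]
    - [0,0,-0.006]
  yaw: [0,0,0,0,0]

```text
time_s: 9.0
position: [0.4917, -0.1772, 0.057]
tool_rot: [[0.993, 0.12, 0.0], [0.12, -0.993, -0.0], [0.0, 0.0, -1.0]]
ft_force: [0.2, 0.8, -0.3]
grip_width: -0.0
gripper_force: 0.0
```

Emit:
jog_arm:
  hand: [0,0,0,0,0]
  travel:
    - [0,0,-0.004]
    - [0,0,-0.003]
    - [0,0,-0.002]
    - [0,0,0]
    - [0,0,0]
  yaw: [0,0,0,0,0]

```text
time_s: 9.62
position: [0.4917, -0.1772, 0.0484]
tool_rot: [[0.993, 0.119, 0.0], [0.119, -0.993, -0.0], [0.0, 0.0, -1.0]]
ft_force: [-0.3, -0.3, -0.3]
grip_width: 0.0003
gripper_force: 0.0
```

Emit:
jog_arm:
  hand: [0,0,0,0,0]
  travel:
    - [0,0,-0.002]
    - [0,0,-0.002]
    - [0,0,-0.001]
    - [0,0,-0.001]
    - [0,0,0]
  yaw: [0,0,0,0,0]

```text
time_s: 10.25
position: [0.4916, -0.1772, 0.0424]
tool_rot: [[0.993, 0.119, 0.0], [0.119, -0.993, -0.0], [0.0, 0.0, -1.0]]
ft_force: [-0.3, 0.0, 2.1]
grip_width: -0.0001
gripper_force: 1.4
```

Emit:
jog_arm:
  hand: [0,0,0,0,0]
  travel:
    - [0,0,-0.001]
    - [0,0,-0.001]
    - [0,0,-0.0005]
    - [0,0,0]
    - [0,0,0]
  yaw: [0,0,0,0,0]

```text
time_s: 10.88
position: [0.4917, -0.1772, 0.04]
tool_rot: [[0.993, 0.12, 0.0], [0.12, -0.993, -0.0], [0.0, 0.0, -1.0]]
ft_force: [-1.3, 0.7, 7.0]
grip_width: -0.0002
gripper_force: 2.9
```

Emit:
jog_arm:
  hand: [0,0,0,0,0]
  travel:
    - [0,0,-0.0005]
    - [0,0,0]
    - [0,0,0]
    - [0,0,0]
    - [0,0,0]
  yaw: [0,0,0,0,0]

```text
time_s: 11.5
position: [0.4917, -0.1772, 0.0398]
tool_rot: [[0.993, 0.12, 0.0], [0.12, -0.993, -0.0], [0.0, 0.0, -1.0]]
ft_force: [-2.7, -0.2, 9.7]
grip_width: 0.0001
gripper_force: 4.8
```

Emit:
jog_arm:
  hand: [0,0,0,0,0]
  travel:
    - [0,0,0]
    - [0,0,0]
    - [0,0,0]
    - [0,0,0]
    - [0,0,0]
  yaw: [0,0,0,0,0]

```text
time_s: 12.12
position: [0.4917, -0.1772, 0.0399]
tool_rot: [[0.993, 0.12, 0.0], [0.12, -0.993, -0.0], [0.0, 0.0, -1.0]]
ft_force: [-2.8, 1.0, 9.1]
grip_width: -0.0001
gripper_force: 4.8
```

Emit:
jog_arm:
  hand: [0,0,0,0,0]
  travel:
    - [0,0,0]
    - [0,0,0]
    - [0,0,0]
    - [0,0,0]
    - [0,0,0]
  yaw: [0,0,0,0,0]

```text
time_s: 12.75
position: [0.4917, -0.1772, 0.0399]
tool_rot: [[0.993, 0.12, 0.0], [0.12, -0.993, -0.0], [0.0, 0.0, -1.0]]
ft_force: [-1.7, 1.7, 10.0]
grip_width: -0.0002
gripper_force: 4.8
```

Key bottomed, with the position stalled at 0.0399 and about 9.5 N steady for over 1.2 s. I lift out and go to the far side of the rib.

Emit:
jog_arm:
  hand: [0,0,0,0,0]
  travel:
    - [0,0,0.035]
    - [0,0,0.04]
    - [0.0433,0.005,0.01]
    - [0.0433,0.0055,0]
    - [0,0,0]
  yaw: [0,0,0,0,0]

```text
time_s: 13.38
position: [0.5799, -0.1662, 0.1236]
tool_rot: [[0.993, 0.121, 0.0], [0.121, -0.993, -0.0], [0.0, 0.0, -1.0]]
ft_force: [-0.7, -1.7, -0.2]
grip_width: 0.0001
gripper_force: 0.0
```

Emit:
jog_arm:
  hand: [0,0,0,0,0]
  travel:
    - [0,0,-0.02]
    - [0,0,-0.015]
    - [0,0,-0.009]
    - [0,0,-0.003]
    - [0,0,0]
  yaw: [0,0,0,0,0]

```text
time_s: 14.0
position: [0.5783, -0.1668, 0.0775]
tool_rot: [[0.993, 0.119, 0.0], [0.119, -0.993, -0.0], [0.0, 0.0, -1.0]]
ft_force: [-0.3, -0.4, 0.7]
grip_width: -0.0
gripper_force: 0.0
```

Emit:
jog_arm:
  hand: [0,0,0,0,0]
  travel:
    - [-0.005,-0.0006,0]
    - [-0.005,-0.0006,0]
    - [-0.005,-0.0006,0]
    - [-0.005,-0.0006,0]
    - [-0.006,-0.0007,0]
  yaw: [0,0,0,0,0]

```text
time_s: 14.62
position: [0.552, -0.1699, 0.0775]
tool_rot: [[0.993, 0.12, 0.001], [0.12, -0.993, -0.0], [0.001, 0.0, -1.0]]
ft_force: [1.4, -0.1, 1.8]
grip_width: -0.0003
gripper_force: 0.9
```

Emit:
jog_arm:
  hand: [0,0,0,0,0]
  travel:
    - [-0.006,-0.0007,0]
    - [-0.006,-0.0007,0]
    - [-0.006,-0.0007,0]
    - [-0.005,-0.0006,0]
    - [-0.002,-0.0002,0]
  yaw: [0,0,0,0,0]

```text
time_s: 15.25
position: [0.5269, -0.1728, 0.0773]
tool_rot: [[0.993, 0.119, -0.0], [0.119, -0.993, -0.0], [-0.0, -0.0, -1.0]]
ft_force: [1.8, 0.2, 0.8]
grip_width: 0.0006
gripper_force: 0.8
```

Emit:
jog_arm:
  hand: [0,0,0,0,0]
  travel:
    - [-0.001,-0.0001,0]
    - [-0.001,-0.0001,0]
    - [-0.001,-0.0001,0]
    - [0,0,0]
    - [0,0,0]
  yaw: [0,0,0,0,0]

```text
time_s: 15.88
position: [0.5241, -0.1729, 0.0772]
tool_rot: [[0.993, 0.12, -0.0], [0.12, -0.993, 0.0], [-0.0, -0.0, -1.0]]
ft_force: [0.3, -1.4, 0.3]
grip_width: -0.0003
gripper_force: 0.4
```

Emit:
jog_arm:
  hand: [0,0,0,0,0]
  travel:
    - [-0.0005,-0.0001,0]
    - [-0.0005,0,0]
    - [-0.0005,-0.0001,0]
    - [0,0,0]
    - [0,0,0]
  yaw: [0,0,0,0,0]

```text
time_s: 16.5
position: [0.5235, -0.1731, 0.0774]
tool_rot: [[0.993, 0.119, 0.002], [0.119, -0.993, 0.0], [0.002, 0.0, -1.0]]
ft_force: [6.1, 1.4, -1.9]
grip_width: 0.0002
gripper_force: 3.3
```

Emit:
jog_arm:
  hand: [0,0,0,0,0]
  travel:
    - [-0.0005,-0.0001,0]
    - [-0.0005,0,0]
    - [0,0,0]
    - [0,0,0]
    - [0,0,0]
  yaw: [0,0,0,0,0]

```text
time_s: 17.12
position: [0.5234, -0.1731, 0.0775]
tool_rot: [[0.993, 0.119, 0.004], [0.119, -0.993, -0.0], [0.004, 0.001, -1.0]]
ft_force: [10.6, 3.0, -4.3]
grip_width: 0.0001
gripper_force: 5.4
```

The shutter is at the shut stop: position stalled with force up to 10.6 N. I back off, lift and verify.

Emit:
jog_arm:
  hand: [0,0,0,0,0]
  travel:
    - [0.008,0.001,0]
    - [0,0,0.04]
    - [-0.02,-0.002,0.05]
    - [-0.04,-0.005,0.04]
    - [-0.03,-0.004,0.03]
  yaw: [0,0,0,0,0]

```text
time_s: 17.75
position: [0.4383, -0.1832, 0.2388]
tool_rot: [[0.993, 0.12, -0.0], [0.12, -0.993, -0.0], [-0.001, 0.0, -1.0]]
ft_force: [-0.1, -0.5, 0.4]
grip_width: 0.0001
gripper_force: 0.0
```

Emit:
jog_arm:
  hand: [0,0,0,0,0]
  travel:
    - [0,0,0]
    - [0,0,0]
    - [0,0,0]
    - [0,0,0]
    - [0,0,0]
  yaw: [0,0,0,0,0]

```text
time_s: 18.38
position: [0.4399, -0.1832, 0.2369]
tool_rot: [[0.993, 0.12, -0.001], [0.12, -0.993, 0.001], [-0.001, -0.001, -1.0]]
ft_force: [-0.2, 0.5, -0.3]
grip_width: 0.0003
gripper_force: 0.0
```

```bash
python3 - <<'E'
from pose import *
s,im=snap('wrist','w3.png'); C=cam('wrist',s); print(s['time_s'],s['position'],s['ft_force'])
a=np.radians(6.9);R=np.array([[np.cos(a),-np.sin(a)],[np.sin(a),np.cos(a)]]); c=np.array([.5217,-.1735])
W=lambda x,y,z: proj(C,[*(c+R@[x,y]),z]).round(1)
print('plate shut edges',W(-.054,0,.0536),W(-.006,0,.0536),'radio',W(.05,.054,.056),'key',W(.048,-.053,.058))
E
```

```text
18.375 [ 0.43987468 -0.18318684  0.23686501] [-0.24825683  0.46492964 -0.34169612]
plate shut edges [322.8 184.2] [322.9 125.5] radio [252.5  48.9] key [392.4  51.3]
```

View pics/w3.png

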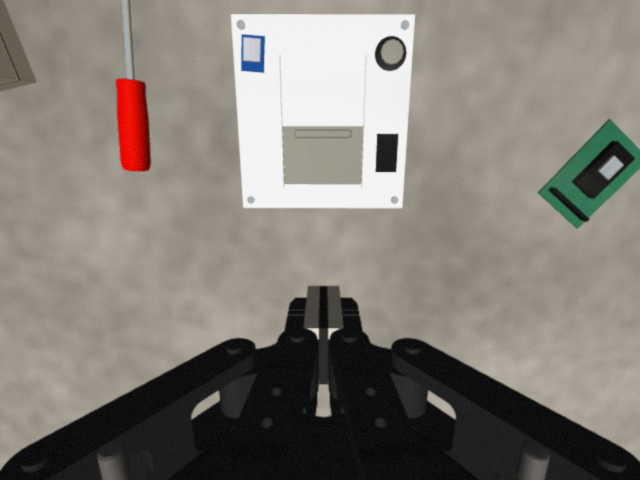

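The shutter plate spans rows 126–184, against 125.5–184.2 predicted for fully shut. The radio module at (253,52), the screwdriver and the board have not moved.

```bash
python3 -c "
from rig import env
print(env.close_job())"
```

```text
the job is handed in; nothing more can be done
None
```

I opened the shutter to its stop, held the reset key fully down for over 1 s at about 10 N, and pushed the shutter fully shut again. Neither raised key was pressed, no loose item was touched, and the job was handed in at about 18 s.

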